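Bolt the letter box flap past its spring catch

ROBOT

A 6-joint arm with a two-finger parallel gripper is mounted at the origin on the work surface. World frame = base frame: x ahead of the robot, y to its left, z up, the work surface at z = 0. Lengths are in mm, angles in rad, forces in N, time in s.
With the tool pointing down it reaches from about 250 to 725 mm from the base axis. Payload 4 kg.
Tool frame: the origin (TCP) lies at the very end of the fingers, on their centre line; the grasp point (between the pads) lies 19 mm behind it; z points along the fingers, y is the line along which they close (so a half turn about z gives the same grasp; the last joint's range is limited). The gripper opens to 85 mm and grips with 20 to 120 N. Pads are 22 mm wide; open, the fingers measure 114 mm over their backs; the gripper's body (76 mm by 85 mm) begins 54 mm behind the grasp point. The pads swing forward as they close: fully open they stand 13 mm farther back than shut.
Start: joints at [1.129, 0.241, 0.005, 1.335, 0, 1.571], TCP at [213.782, 451.992, 231.306] pointing down, gripper open.
Joint ranges: [-2.72, 2.72], [-1.05, 1.87], [-1.09, 1.28], [-1.99, 2.15], [-1.42, 1.44], [-3.14, 3.14]. Speed limits (rad/s): [2.79, 2.79, 3.14, 3.14, 3.14, 3.14].

INTERFACE

Orientations are given as a 3x3 rotation matrix whose columns are the frame's x, y, z axes.
In Python, from cell import arm, eyes gives the robot as it stands.
- The arm moves only by the shell command python3 -m inch 'ROWS'. ROWS is JSON, a list that holds one entry, the list of rows, each a list of 7 numbers: the finger opening in mm, from 0 to 85.4, then the shift along the tool's x, y, z in mm, then the turn, a rotation vector about the tool's x, y, z in rad. In form: [[[fingers, x, y, z, ax, ay, az], ...]]. A call has exactly 10 rows; each row is the pose to reach, as a shift and turn from the pose commanded when the call began, along the tool's axes at that moment; what a row does not reach only later rows make up. A row lasts 1/10 s, in which the tool goes at most 50 mm and 8.59 degrees, less where a joint would pass 70% of its speed; a pose out of reach is approached as far as the arm can. A call with a gripper value outside its range is refused whole. The fingers move at their own pace and stop on an object; the grip force is fixed at half the most. Time passes only in rows, so rows that repeat a pose let the fingers close, or fill a call up. It gives the time, the measured TCP pose, the force, the opening and the grip force at its end, in the units of the state.
- arm.get_obs(): the state, without advancing time (a new reading comes with each control period).
- eyes.capture(name): name is "side" or "top"; returns (picture, depth): 400x640x3 uint8, red, green, blue; 400x640 float32, mm along the optical axis (not along the pixel's ray), 0 where there is no reading.
- eyes.calibration(name): a dict with "camera_matrix" (3x3 intrinsics, pixels), "dist" ([k1, k2, p1, p2, k3] as OpenCV has them; the pictures are not rectified), "rvec" (rotation vector, rad) and "tvec" (3), from world to camera coordinates, as OpenCV has them. Camera axes: x right, y down, z forward; pixel columns grow to the right and rows downward; lengths in mm; the calibration is good to about 2 mm. A picture is of the moment at which its call begins. calibration takes no time and is no camera call.
- arm.close_job(): hands the job in; it is judged then, once.
Trained networks look in the newest picture that a camera, given by its name, has taken for a name from the list of things; names that differ only in an ending like _2 or _b are one class to them, and where a whole thing is asked for, a point or a joint stands for the part that bears it (a point fixed in the world has none). Each returns a list of dicts, best first, with "confidence" (0 to 1); they miss things now and then, are a little off and sometimes report something else, mostly with a low value. They report only what shows in the picture. A call takes as long as a camera call.
- eyes.look_for(camera, label): "at" ([x, y, z] in mm, in world coordinates, good to about 4 mm: the middle of the surface that is visible of it).
- eyes.tip_of(camera, label): "at" ([x, y, z] in mm, in world coordinates, good to about 4 mm: a listed point, or the origin of a listed thing).
The state is a dict: "time_s": time; "qpos": joint angles; "qd": joint speeds; "effort": joint torques, N m; "ee_pos": TCP position; "tcp_rot": TCP orientation; "contact_force": force on the tool from outside, world axes, zero at the start; "moment": the same for the moment, N m; "grip_width": finger opening in mm; "grip_force": force on a finger pad.
Only numpy, scipy, OpenCV 4.12 (cv2) and the standard library are available. Lean on these libraries where they do the work, as an engineer would, in place of code of your own. Each camera call takes 0.05 s, during which the arm holds its last target. There are 200 camera calls.

TASK

Shut up the letter box: first push its flap fully down, flush with the top. Then press the long sprung bar down with a fingertip and, keeping it down, push the bolt by its upright tab past the catch, all the way over the flap to its stop, and take your hand away so that the bar springs fully up again and locks the bolt. Only press and push, and do not lift or shift the things lying around.

Things in the scene. Friction and masses are not known exactly. Their poses are not given: they have to be found in the camera images.
- letterbox: fixed grey steel box let into the ledge, 180 (x) x 310 (y) x 60 mm high; origin at the centre of its underside, z up, its flat top 60 mm above the origin. Its y axis runs along the bolt's travel: bolt, press bar and catch lie on the +y half, the flap on the -y half. Its place and yaw vary.
- flap (a joint): flap angle in rad: 0 = shut (flap flush with the box top, against a stop), grows as its free edge rises; starts ajar at 0.3 to 0.65 and stays where it is left (stiff hinge, shuts with about 2 N). Flat aluminium plate 120 (x) x 134 (y) x 6 mm; hinged on its +x edge, at x = +46, y = -79.5, z = 54 mm in the letterbox frame; the free edge faces -x.
- flap_edge (a point): middle of the flap's free edge, on its upper face; when shut it lies at x = -74, y = -79.5, z = 60 mm in the letterbox frame
- catch (a joint): how far the spring catch (press bar and cross-piece, one steel part) is pressed down, in m: 0 = up, 0.011 = bottomed; the spring pushes up with about 2 N at 0 and 6 N at the bottom. The bolt can pass only while it is pressed 0.006 or more, by a push anywhere along the bar; aim for 0.008 to 0.009.
- cross_piece (a point): middle of the upper face of the catch's cross-piece, 14 mm wide in y, which joins the press bar and crosses the bolt's path: x = +1, y = +23 mm in the letterbox frame, 10 mm above the box top when up; goes down with the press bar
- press_bar (a point): centre of the press bar's upper face, on the flat bar 34 (x) x 140 (y) mm: x = -38, y = +78 mm in the letterbox frame, z = 80 mm there when up (20 mm above the box top); the bar runs from y = +8 to +148 and x = -55 to -21 mm; goes down with the bar
- bolt (a joint): how far the bolt has slid, in m, to the letterbox's -y: starts at 0 to 0.012, is stopped at about 0.018 by the raised catch, its rear clears the catch at 0.077, end stop at 0.084. Slides with about 2 N and stays where left. A steel bar 34 (x) x 45 (y) x 10 mm, 4 mm above the box top, centred at x = +1 mm; once home it overlaps the flap by about 24 mm and the catch springs up behind it.
- bolt_tab (a point): middle of the rear (+y) face of the bolt's upright tab, the face to push towards the letterbox's -y; at x = -38, y = +93 minus the bolt's travel, z = 95 mm in the letterbox frame, over the press bar's middle line. The tab is 8 mm thick, from x = -56 mm to the bolt; over the bar it spans 23 to 47 mm above the box top, so a fingertip standing on the bar behind it pushes it.
- lock_key: silver bicycle lock key 66 x 26 x 5 mm, lying loose on the box top behind the bolt; leave alone
- whistle: orange whistle 44 x 16 x 22 mm, lying loose on the box top behind the bolt; leave alone
- comb: grey comb 150 x 30 x 6 mm, on the ledge in front of the letter box; leave alone
- compact: round closed mirror compact, 68 mm across, 15 mm high, on the ledge; leave alone
- phone_stand: dark silicone phone stand, 85 x 70 mm foot, about 90 mm high, on the ledge; leave alone
- coin_dish: small white dish 100 mm across, 28 mm high, on the ledge; leave alone

How it is judged:
By the outcome, as a careful person would: the job done as asked, in the order asked, and still so for the second after the job is handed in, with the robot touching nothing.
It also fails if it takes over 48 s, if anything falls off the work surface, if the arm or the gripper's body presses on something with over 40 N, if the wrist force passes 120 N, or if a joint passes its speed limit or range.

## Working session

There is one attempt and no reset: what is moved stays moved. The work goes in short steps, Python scripts to look and compute and a shell command to move; the robot and the scene stay as the last step left them, time stands still between calls to the robot, and variables do not carry over. Pictures are saved under pics/ and viewed, at most 10 in all, crops included, and the job is handed in when it is done.

```bash
ls; mkdir -p pics; python3 - <<'E'
from cell import arm, eyes
import cv2, numpy as np
o=arm.get_obs(); print({k:np.round(v,3).tolist() for k,v in o.items()})
for c in("top","side"):
    p,d=eyes.capture(c); cv2.imwrite(f"pics/{c}0.png",p[:,:,::-1]); np.save(f"{c}0.npy",d)
    for l in("letterbox","flap_edge","cross_piece","press_bar","bolt_tab"):
        print(c,l,[(np.round(r["at"],1).tolist(),round(r["confidence"],2)) for r in eyes.tip_of(c,l)[:2]])
E
```

```text
pics
{'time_s': 0.0, 'qpos': [1.129, 0.241, 0.004, 1.335, 0.0, 1.571], 'qd': [-0.001, 0.001, 0.002, -0.0, -0.001, 0.001], 'effort': [0.0, -37.231, 25.241, 0.017, -0.0, -0.0], 'ee_pos': [213.497, 451.423, 230.414], 'tcp_rot': [[-0.904, 0.428, -0.001], [0.428, 0.904, -0.002], [0.0, -0.002, -1.0]], 'contact_force': [0.219, -0.249, 0.431], 'moment': [-0.005, -0.008, 0.039], 'grip_force': 0.0, 'grip_width': 85.14}
top letterbox []
top flap_edge [([567.6, -172.1, 103.3], 0.58)]
top cross_piece [([587.1, -52.4, 71.3], 0.88), ([593.2, -72.6, 3.1], 0.55)]
top press_bar [([528.2, -14.7, 79.2], 0.87)]
top bolt_tab [([529.3, -13.6, 94.3], 0.66), ([663.3, -309.2, -0.4], 0.64)]
side letterbox [([590.6, -77.8, 2.1], 0.59)]
side flap_edge [([562.4, -175.1, 109.6], 0.67), ([589.8, -55.1, 69.9], 0.45)]
side cross_piece [([587.0, -56.5, 69.5], 0.89)]
side press_bar [([536.1, -16.0, 77.0], 0.56)]
side bolt_tab [([531.1, -12.8, 94.5], 0.58)]
```

View pics/top0.png

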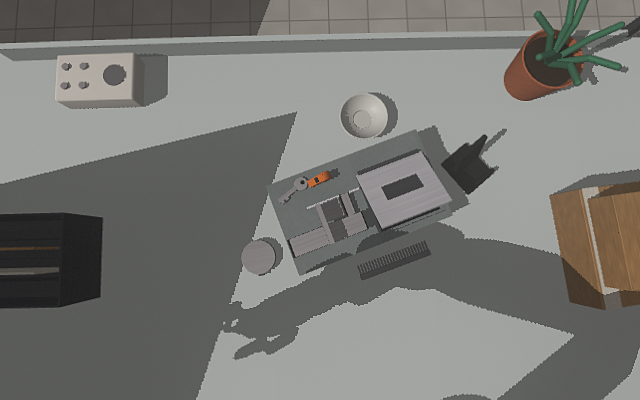

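View pics/side0.png

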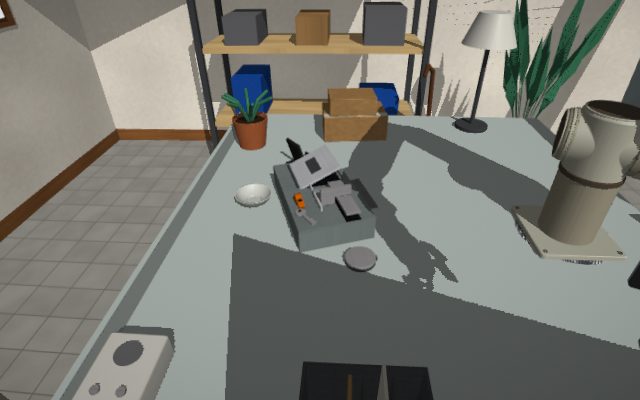

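The top view shows the box with corners at about (267,184), (300,275), (467,202) and (417,129). The bolt, bar and tab are at (290–365, 195–250), and the flap is ajar at (405,190). The comb lies on the robot side at (395,260), the phone stand past the flap end at (470,165), and the key and whistle at (305,185). The side view agrees. Next I'll fit the box pose from depth.

```bash
cat > h.py <<'E'
import cv2, numpy as np
from cell import arm, eyes
def cloud(c,d):
    k=eyes.calibration(c); K=np.array(k["camera_matrix"]);R=cv2.Rodrigues(np.array(k["rvec"],float))[0];t=np.array(k["tvec"],float).ravel()
    v,u=np.mgrid[0:400,0:640]
    n=cv2.undistortPoints(np.stack([u,v],-1).reshape(-1,1,2).astype(float),K,np.array(k["dist"],float)).reshape(400,640,2)
    P=np.dstack([n*d[...,None],d]); W=(P-t)@R
    W[d<=0]=np.nan
    return W
E
python3 - <<'E'
from h import *
d=np.load("top0.npy"); W=cloud("top",d)
for n,(r,c) in dict(ledge=(320,400),box=(182,345),box2=(205,285),plate=(160,400)).items(): print(n,W[r-2:r+3,c-2:c+3].reshape(-1,3).mean(0).round(1))
reg=np.zeros((400,640),bool); reg[120:285,255:475]=1
m=reg&(W[...,2]>52)&(W[...,2]<66)
P=W[m][:,:2]
img=np.zeros((600,600),np.uint8)  # 1mm grid x 400..1000? use 350..950, y -400..200
for x,y in P: cv2.circle(img,(int(x-350),int(y+400)),3,255,-1)
img=cv2.erode(img,np.ones((5,5)))
from scipy import ndimage
rect=cv2.minAreaRect(np.argwhere(img.T>0).astype(np.float32)); print(rect, rect[0][0]+350,rect[0][1]-400)
cv2.imwrite("pics/m.png",img)
# top edge sample: fit using tip points
B=np.array([[-74,-79.5],[1,23],[-38,78]]) 
h=[[1,23],[1,23],[-38,78],[-38,78],[0,0]];w=[[587.1,-52.4],[587,-56.5],[528.2,-14.7],[536.1,-16],[590.6,-77.8]]
h=np.array(h,float);w=np.array(w);a=h-h.mean(0);b=w-w.mean(0)
th=np.arctan2((a[:,0]*b[:,1]-a[:,1]*b[:,0]).sum(),(a*b).sum());R=np.array([[np.cos(th),-np.sin(th)],[np.sin(th),np.cos(th)]])
print("tips yaw",np.degrees(th),w.mean(0)-R@h.mean(0))
E
```

```text
ledge [ 359.4 -156.3   -2. ]
box [629.9 -51.8  58.2]
box2 [589.2  62.8  58.9]
plate [ 669.  -158.    61.2]
((258.81329345703125, 281.65869140625), (181.0419921875, 399.45916748046875), 19.68939971923828) 608.8132934570312 -118.34130859375
tips yaw 18.0435015820608 [592.38561524 -77.30905648]
```

View pics/m.png

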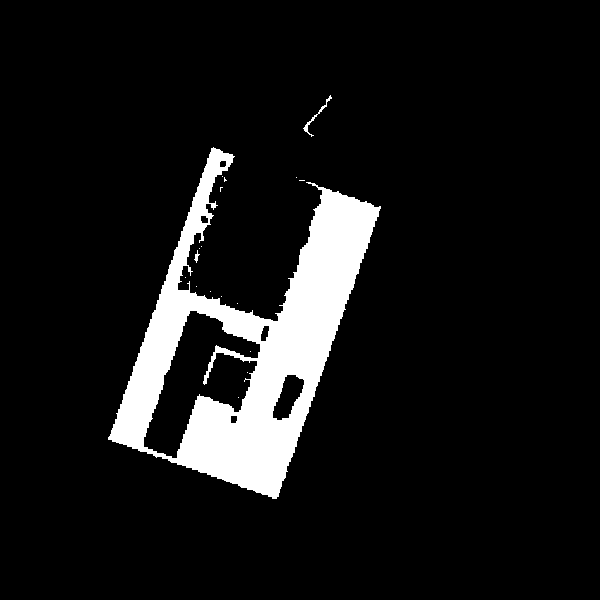

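The mask shows the box as a clean rectangle, corners (212,149), (380,208), (278,497) and (109,439). The stray bit at (320,115) is the phone stand. I'll drop it and refine the fit, including the flap angle, bolt travel and base heading.

```bash
python3 - <<'E'
from h import *
img=cv2.imread("pics/m.png",0)
n,l,s,_=cv2.connectedComponentsWithStats((img>0).astype(np.uint8)); k=1+s[1:,4].argmax()
r=cv2.minAreaRect(np.argwhere((l==k).T).astype(np.float32)); print(r)
c=np.array(r[0])+[350,-400]; th=np.radians(19.6 if 0 else (r[2] if r[2]<45 else r[2]-90)); print(c,np.degrees(th))
R=np.array([[np.cos(th),-np.sin(th)],[np.sin(th),np.cos(th)]]); np.savez("box.npz",c=c,R=R,th=th)
for cam in("top","side"):
    W=cloud(cam,np.load(cam+"0.npy")); L=(W[...,:2]-c)@R; z=W[...,2]+1.5
    f=(L[...,0]>-70)&(L[...,0]<40)&(abs(L[...,1]+79)<60)&(z>63)
    p=np.polyfit(L[f][:,0],z[f],1); print(cam,"flap",f.sum(),p,-np.arctan(p[0]),"edge z",L[f][:,0].min())
    f=(abs(L[...,0]+38)<22)&(L[...,1]>0)&(L[...,1]<155)&(z>98)
    print(" tab",f.sum(),np.percentile(L[f][:,0],[2,98]),np.percentile(L[f][:,1],[2,50,98]),z[f].max())
    f=(L[...,0]>-70)&(L[...,0]<-5)&(L[...,1]>90)&(L[...,1]<155)&(z>72)
    print(" bar",np.percentile(L[f][:,0],[2,98]),np.percentile(L[f][:,1],[2,98]),np.median(z[f]))
def w(x,y): return (c+R@np.array([x,y])).round(1)
for p in([-38,78],[-38,130],[-38,93],[-74,-79.5],[-38,9]): print(p,w(*p))
print(eyes.tip_of("top","bolt_tab")[:1])
E
```

```text
((244.08596801757812, 322.95928955078125), (181.08352661132812, 311.7165832519531), 19.653825759887695)
[594.08596802 -77.04071045] 19.653825759887695
top flap 3564 [-0.43215097 81.4116102 ] 0.4079119581212735 edge z -63.43158073992946
 tab 108 [-54.44600306 -17.1956817 ] [74.63484909 78.66306576 82.40644791] 109.78456312492854
 bar [-53.4957423 -20.8565005] [ 91.32168483 147.59365036] 80.09665549196944
side flap 990 [-0.43815739 82.04999262] 0.41296208208794927 edge z -63.07494905405352
 tab 96 [-56.74053328 -17.40746623] [76.00757097 82.71221293 85.83112453] 110.9336636953594
 bar [-55.61588913 -22.18170133] [ 91.89276731 150.67527748] 81.16168591023288
[-38, 78] [532.1 -16.4]
[-38, 130] [514.6  32.6]
[-38, 93] [527.   -2.2]
[-74, -79.5] [ 551.1 -176.8]
[-38, 9] [555.3 -81.3]
[{'at': [529.3, -13.6, 94.3], 'confidence': 0.66}]
```

Fit is good: 181 x 312 mm, yaw 19.65°, bar 80 mm high, flap about 0.41 rad, tab rear at local y ≈ 84. I'll use the closed fingers as one fingertip, with tool x along the box's +y.

```bash
cat >> h.py <<'E'
b=np.load("box.npz"); c,R,th=b["c"],b["R"],float(b["th"])
from scipy.spatial.transform import Rotation as Ro
def goal(x,y,z):   # local xy, world z: rows shift/turn from measured pose; tool x -> box +y
    o=arm.get_obs(); T=np.array(o["tcp_rot"]); p=np.array(o["ee_pos"])
    w=np.r_[c+R@np.array([x,y]),z]
    G=np.array([[R[0,1],R[0,0],0],[R[1,1],R[1,0],0],[0,0,-1]])
    return (T.T@(w-p)).round(1), Ro.from_matrix(T.T@G).as_rotvec().round(4)
def where():
    o=arm.get_obs(); p=np.array(o["ee_pos"]); print("t",o["time_s"],"local",(R.T@(p[:2]-c)).round(1),"z",round(p[2],1),"F box",(R.T@np.array(o["contact_force"])[:2]).round(1),round(o["contact_force"][2],1),"w",o["grip_width"],np.round(o["qpos"],2))
E
python3 -c "
from h import *
print(goal(-58,-79.5,150))"
```

```text
(array([-585.1, -412.9,   81.3]), array([ 1.00e-04, -0.00e+00,  7.86e-01]))
```

```bash
python3 -m inch '[[[0,-290,-205,20,0,0,0.39],[0,-290,-205,20,0,0,0.39],[0,-290,-205,20,0,0,0.39],[0,-290,-205,20,0,0,0.39],[0,-290,-205,20,0,0,0.39],[0,-290,-205,20,0,0,0.39],[0,-290,-205,20,0,0,0.39],[0,-290,-205,20,0,0,0.39],[0,-290,-205,20,0,0,0.39],[0,-290,-205,20,0,0,0.39]]]'; python3 -c "
from h import *
print(goal(-58,-79.5,150));where()"
```

```text
time_s: 1.65
ee_pos: [388.0, 143.3, 211.4]
tcp_rot: [[-0.674, 0.739, -0.0], [0.739, 0.674, 0.001], [0.001, 0.0, -1.0]]
contact_force: [0.3, 0.2, -0.1]
grip_width: -0.2
grip_force: 0.0
(array([-352.6,  -80.4,   61.2]), array([ 1.000e-04, -6.000e-04,  3.963e-01]))
t 1.65 local [-120.   276.8] z 211.4 F box [0.3 0.1] -0.1 w -0.2466122534333855 [ 0.35  0.08 -0.24  1.25  0.    1.18]
```

```bash
python3 -m inch '[[[0,-352.6,-80.4,20,0,0,0.396],[0,-352.6,-80.4,20,0,0,0.396],[0,-352.6,-80.4,20,0,0,0.396],[0,-352.6,-80.4,20,0,0,0.396],[0,-352.6,-80.4,20,0,0,0.396],[0,-352.6,-80.4,20,0,0,0.396],[0,-352.6,-80.4,61,0,0,0.396],[0,-352.6,-80.4,61,0,0,0.396],[0,-352.6,-80.4,61,0,0,0.396],[0,-352.6,-80.4,61,0,0,0.396]]]'; python3 -c "
from h import *
print(goal(-58,-79.5,60));where()"
```

```text
time_s: 2.65
ee_pos: [566.4, -169.9, 149.7]
tcp_rot: [[-0.339, 0.941, -0.002], [0.941, 0.339, 0.001], [0.002, -0.001, -1.0]]
contact_force: [0.1, 1.5, 0.3]
grip_width: 0.1
grip_force: 0.0
(array([-1.5, -0.5, 89.7]), array([-0.0013, -0.0018,  0.0024]))
t 2.65 local [-57.3 -78.2] z 149.7 F box [0.6 1.4] 0.3 w 0.07696771843568069 [-0.29  0.47  0.12  1.22  0.    0.93]
```

```bash
python3 -m inch '[[[0,0,0,20,0,0,0],[0,0,0,40,0,0,0],[0,0,0,50,0,0,0],[0,0,0,60,0,0,0],[0,0,0,70,0,0,0],[0,0,0,78,0,0,0],[0,0,0,83,0,0,0],[0,0,0,86,0,0,0],[0,0,0,88,0,0,0],[0,0,0,88,0,0,0]]]'; python3 -c "
from h import *
where()"
```

```text
time_s: 3.65
ee_pos: [566.5, -172.2, 62.2]
tcp_rot: [[-0.336, 0.942, 0.0], [0.942, 0.336, 0.0], [0.0, 0.0, -1.0]]
contact_force: [-1.2, -0.0, -0.2]
grip_width: 0.1
grip_force: 0.0
t 3.65 local [-58.  -80.3] z 62.2 F box [-1.1  0.4] -0.2 w 0.09622948098779188 [-0.3   0.54 -0.01  1.02  0.    0.93]
```

```bash
python3 -m inch '[[[0,0,0,1,0,0,0],[0,0,0,1,0,0,0],[0,0,0,2,0,0,0],[0,0,0,2,0,0,0],[0,0,0,3,0,0,0],[0,0,0,3,0,0,0],[0,0,0,3.5,0,0,0],[0,0,0,3.5,0,0,0],[0,0,0,3.5,0,0,0],[0,0,0,3.5,0,0,0]]]'; python3 -c "
from h import *
where()"
```

```text
time_s: 4.65
ee_pos: [566.6, -172.2, 60.0]
tcp_rot: [[-0.336, 0.942, 0.001], [0.942, 0.336, -0.0], [-0.001, 0.001, -1.0]]
contact_force: [-2.1, 0.5, 6.2]
grip_width: 0.0
grip_force: 3.5
t 4.65 local [-57.9 -80.4] z 60.0 F box [-1.8  1.2] 6.2 w 0.006771480282090054 [-0.3   0.54 -0.01  1.02 -0.    0.93]
```

Contact with the stop: 6 N at z = 60.0. One more mm to seat the flap, then lift.

```bash
python3 -m inch '[[[0,0,0,0.6,0,0,0],[0,0,0,1,0,0,0],[0,0,0,1,0,0,0],[0,0,0,1,0,0,0],[0,0,0,-20,0,0,0],[0,0,0,-50,0,0,0],[0,0,0,-90,0,0,0],[0,0,0,-90,0,0,0],[0,0,0,-90,0,0,0],[0,0,0,-90,0,0,0]]]'; python3 - <<'E'
from h import *
where(); print(goal(-38,112,150))
p,d=eyes.capture("side"); W=cloud("side",d); L=(W[...,:2]-c)@R; z=W[...,2]+1.5
f=(L[...,0]>-70)&(L[...,0]<40)&(abs(L[...,1]+79)<60)&(z>50)&(z<80); q=np.polyfit(L[f][:,0],z[f],1); print(f.sum(),q)
E
```

```text
time_s: 5.65
ee_pos: [565.5, -171.8, 147.5]
tcp_rot: [[-0.336, 0.942, -0.002], [0.942, 0.336, 0.001], [0.001, -0.002, -1.0]]
contact_force: [-0.1, 0.2, 0.3]
grip_width: -0.3
grip_force: 0.0
t 5.65 local [-58.8 -79.6] z 147.5 F box [-0.   0.2] 0.3 w -0.25540124023055044 [-0.29  0.47  0.11  1.22  0.    0.93]
(array([191.6,  20.8,  -2.3]), array([-0.0018, -0.0014,  0.    ]))
873 [-7.27946025e-04  6.17706968e+01]
```

The flap is flat (slope −0.0007). Now over to the bar, behind the tab.

```bash
python3 -m inch '[[[0,50,5,0,0,0,0],[0,100,10,0,0,0,0],[0,150,15,0,0,0,0],[0,191.6,20.8,0,0,0,0],[0,191.6,20.8,0,0,0,0],[0,191.6,20.8,0,0,0,0],[0,191.6,20.8,20,0,0,0],[0,191.6,20.8,40,0,0,0],[0,191.6,20.8,55,0,0,0],[0,191.6,20.8,55,0,0,0]]]'; python3 - <<'E'
from h import *
where(); print(goal(-38,112,72))
p,d=eyes.capture("side"); cv2.imwrite("pics/side1.png",cv2.resize(p[120:280,230:430,::-1],None,fx=3,fy=3))
E
```

```text
time_s: 6.7
ee_pos: [519.4, 13.7, 90.9]
tcp_rot: [[-0.334, 0.943, -0.006], [0.943, 0.334, -0.001], [0.002, -0.006, -1.0]]
contact_force: [-0.4, 0.6, 0.6]
grip_width: 0.0
grip_force: 0.0
t 6.7 local [-39.8 110.6] z 90.9 F box [-0.1  0.7] 0.6 w 0.006148974749977134 [ 0.03  0.39 -0.17  1.02 -0.    1.26]
(array([ 1.4,  1.9, 18.8]), array([-0.006 , -0.0016, -0.0024]))
```

View pics/side1.png

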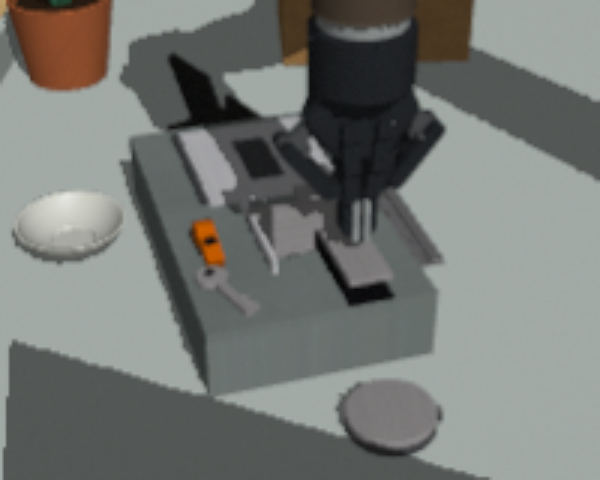

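The crop shows the flap shut and the closed fingertips at about (360,235), just over the bar behind the tab. The key (225,285) and whistle (205,240) are undisturbed. Next, press the bar.

```bash
python3 -m inch '[[[0,0,2,5,0,0,0],[0,0,2,9,0,0,0],[0,0,2,12,0,0,0],[0,0,2,14,0,0,0],[0,0,2,16,0,0,0],[0,0,2,18,0,0,0],[0,0,2,19,0,0,0],[0,0,2,19.5,0,0,0],[0,0,2,19.5,0,0,0],[0,0,2,19.5,0,0,0]]]'; python3 -c "
from h import *
where(); print(goal(-38,96,71.5))"
```

```text
time_s: 7.75
ee_pos: [523.5, 16.0, 74.5]
tcp_rot: [[-0.336, 0.942, 0.0], [0.942, 0.336, -0.0], [-0.0, 0.0, -1.0]]
contact_force: [-0.6, 0.3, 3.3]
grip_width: -0.0
grip_force: 1.6
t 7.75 local [-35.2 111.4] z 74.5 F box [-0.5  0.5] 3.3 w -0.0037831423340182737 [ 0.03  0.41 -0.19  0.97 -0.    1.26]
(array([-15.4,  -2.8,   3. ]), array([ 0.0003,  0.0002, -0.    ]))
```

```bash
python3 -m inch '[[[0,0,-1,1,0,0,0],[0,0,-2.5,2,0,0,0],[0,0,-2.5,3,0,0,0],[0,0,-2.5,3.2,0,0,0],[0,0,-2.5,3.2,0,0,0],[0,0,-2.5,3.2,0,0,0],[0,0,-2.5,3.2,0,0,0],[0,0,-2.5,3.2,0,0,0],[0,0,-2.5,3.2,0,0,0],[0,0,-2.5,3.2,0,0,0]]]'; python3 -c "
from h import *
where(); print(goal(-38,96,71.5))"
```

```text
time_s: 8.75
ee_pos: [521.2, 15.1, 71.2]
tcp_rot: [[-0.336, 0.942, 0.0], [0.942, 0.336, -0.0], [-0.0, 0.0, -1.0]]
contact_force: [4.0, 0.7, 4.9]
grip_width: 0.0
grip_force: 2.2
t 8.75 local [-37.6 111.3] z 71.2 F box [ 4.  -0.7] 4.9 w 0.022474299292864534 [ 0.03  0.41 -0.2   0.96 -0.    1.26]
(array([-15.3,  -0.4,  -0.3]), array([ 0.0003,  0.0003, -0.0001]))
```

Pressed about 8.8 mm at 4.9 N, which matches the spring. Slide toward −y.

```bash
python3 -m inch '[[[0,-4,0,0,0,0,0],[0,-8,0,0,0,0,0],[0,-12,0,0,0,0,0],[0,-16,0,0,0,0,0],[0,-20,0,0,0,0,0],[0,-24,0,0,0,0,0],[0,-28,0,0,0,0,0],[0,-32,0,0,0,0,0],[0,-36,0,0,0,0,0],[0,-40,0,0,0,0,0]]]'; python3 -c "
from h import *
where(); print(goal(-38,20,71.3))"
```

```text
time_s: 9.75
ee_pos: [533.5, -22.4, 70.7]
tcp_rot: [[-0.336, 0.942, -0.002], [0.942, 0.336, 0.001], [0.002, -0.002, -1.0]]
contact_force: [-2.6, 4.6, 4.7]
grip_width: -0.1
grip_force: 3.2
t 9.75 local [-38.6  71.8] z 70.7 F box [-0.9  5.2] 4.7 w -0.09086883222716234 [-0.04  0.43 -0.16  0.98  0.    1.19]
(array([-51.8,   0.6,  -0.7]), array([-0.0017, -0.0017,  0.0001]))
```

Pushing at 5 N, bolt about 32 mm along and past the catch. Continuing, with z up 0.4 mm.

```bash
python3 -m inch '[[[0,-5,0,-0.4,0,0,0],[0,-10,0,-0.4,0,0,0],[0,-15,0,-0.4,0,0,0],[0,-20,0,-0.4,0,0,0],[0,-25,0,-0.4,0,0,0],[0,-30,0,-0.4,0,0,0],[0,-35,0,-0.4,0,0,0],[0,-39,0,-0.4,0,0,0],[0,-42,0,-0.4,0,0,0],[0,-44,0,-0.4,0,0,0]]]'; python3 -c "
from h import *
where(); print(goal(-38,20,71.3))"
```

```text
time_s: 10.75
ee_pos: [548.7, -64.1, 71.1]
tcp_rot: [[-0.336, 0.942, -0.002], [0.942, 0.336, 0.0], [0.001, -0.001, -1.0]]
contact_force: [-2.2, 4.1, 3.1]
grip_width: 0.1
grip_force: 3.0
t 10.75 local [-38.4  27.5] z 71.1 F box [-0.7  4.6] 3.1 w 0.07321309779480382 [-0.12  0.46 -0.11  1.    0.    1.11]
(array([-7.5,  0.4, -0.2]), array([-0.0013, -0.0008, -0.0002]))
```

```bash
python3 -m inch '[[[0,-1,0,0,0,0,0],[0,-2,0,0,0,0,0],[0,-3,0,0,0,0,0],[0,-4,0,0,0,0,0],[0,-5,0,0,0,0,0],[0,-6,0,0,0,0,0],[0,-6.5,0,0,0,0,0],[0,-7,0,0,0,0,0],[0,-7,0,0,0,0,0],[0,-7,0,0,0,0,0]]]'; python3 -c "
from h import *
where(); print(goal(-38,20,71.3))"
```

```text
time_s: 11.75
ee_pos: [551.8, -70.7, 71.6]
tcp_rot: [[-0.336, 0.942, 0.0], [0.942, 0.336, -0.0], [-0.0, 0.0, -1.0]]
contact_force: [-2.5, 2.7, 4.1]
grip_width: -0.1
grip_force: 2.6
t 11.75 local [-37.7  20.3] z 71.6 F box [-1.5  3.3] 4.1 w -0.08682580895287643 [-0.13  0.47 -0.1   1.   -0.    1.1 ]
(array([-0.3, -0.3,  0.3]), array([ 0.0002,  0.0003, -0.0001]))
```

Not at the stop yet, so I'll go on in small steps until the force rises.

```bash
python3 -m inch '[[[0,-0.5,0,0,0,0,0],[0,-1,0,0,0,0,0],[0,-1.5,0,0,0,0,0],[0,-2,0,0,0,0,0],[0,-2.5,0,0,0,0,0],[0,-3,0,0,0,0,0],[0,-3,0,0,0,0,0],[0,-3,0,0,0,0,0],[0,-3,0,0,0,0,0],[0,-3,0,0,0,0,0]]]'; python3 -c "
from h import *
where()"
```

```text
time_s: 12.75
ee_pos: [551.8, -70.8, 71.6]
tcp_rot: [[-0.338, 0.941, -0.001], [0.941, 0.338, 0.005], [0.005, 0.0, -1.0]]
contact_force: [-5.5, 10.4, 8.0]
grip_width: -0.2
grip_force: 7.3
t 12.75 local [-37.7  20.1] z 71.6 F box [-1.7 11.6] 8.0 w -0.217704103267539 [-0.13  0.47 -0.1   1.    0.    1.1 ]
```

The bolt is at its stop: no further motion and the force rose to 11.6 N. Ease back 2 mm off the tab, then lift clear.

```bash
python3 -m inch '[[[0,2,0,0,0,0,0],[0,4,0,0,0,0,0],[0,5,0,0,0,0,0],[0,5,0,0,0,0,0],[0,5,0,-5,0,0,0],[0,5,0,-12,0,0,0],[0,5,0,-30,0,0,0],[0,5,0,-60,0,0,0],[0,5,0,-100,0,0,0],[0,5,0,-140,0,0,0]]]'; python3 -m inch '[[[0,50,0,-150,0,0,0],[0,90,-40,-150,0,0,0],[0,130,-70,-150,0,0,0],[0,170,-110,-150,0,0,0],[0,200,-150,-150,0,0,0],[0,200,-180,-150,0,0,0],[0,200,-180,-150,0,0,0],[0,200,-180,-150,0,0,0],[0,200,-180,-150,0,0,0],[0,200,-180,-150,0,0,0]]]'; python3 - <<'E'
from h import *
where()
for cam in("top","side"):
    p,d=eyes.capture(cam); W=cloud(cam,d); L=(W[...,:2]-c)@R; z=W[...,2]+1.5
    def q(n,x0,x1,y0,y1,z0,z1):
        f=(L[...,0]>x0)&(L[...,0]<x1)&(L[...,1]>y0)&(L[...,1]<y1)&(z>z0)&(z<z1)
        print(cam,n,f.sum(),np.percentile(L[f][:,1],[2,98]).round(1) if f.sum() else "",np.median(z[f]).round(1) if f.sum() else "")
    q("tab",-60,-16,-60,150,98,130); q("bar",-53,-23,25,145,60,95); q("cross",-12,14,18,28,55,90); q("bolt",-12,14,-60,10,68,90); q("flap",-70,-25,-140,-30,50,80)
    s=(slice(120,280),slice(230,430)) if cam=="side" else (slice(100,300),slice(230,500))
    cv2.imwrite(f"pics/{cam}2.png",cv2.resize(p[s][:,:,::-1],None,fx=2.9,fy=2.9))
E
```

```text
time_s: 13.75
ee_pos: [550.0, -68.0, 212.2]
tcp_rot: [[-0.337, 0.942, -0.002], [0.942, 0.337, 0.001], [0.002, -0.002, -1.0]]
contact_force: [0.4, -0.2, -0.5]
grip_width: -0.1
grip_force: 0.0
time_s: 14.75
ee_pos: [314.7, 59.3, 361.4]
tcp_rot: [[-0.336, 0.942, -0.0], [0.942, 0.336, 0.0], [0.0, 0.0, -1.0]]
contact_force: [0.7, 0.8, -0.7]
grip_width: 0.1
grip_force: 0.0
t 14.75 local [-217.3  222.4] z 361.4 F box [1.  0.6] -0.7 w 0.0500564750262245 [ 0.19 -0.14 -0.07  1.65  0.    1.41]
top tab 116 [1.7 9.8] 106.8
top bar 1092 [ 27.5 142.6] 80.0
top cross 74 [18.5 27.8] 69.9
top bolt 259 [-34.8   9.7] 74.2
top flap 1376 [-137.8  -32.3] 60.1
side tab 86 [ 2.3 13. ] 105.5
side bar 459 [ 29.7 143.7] 81.1
side cross 20 [19.2 27.6] 71.3
side bolt 27 [-33.7  10. ] 76.9
side flap 172 [-138.9  -77. ] 61.7
```

View pics/side2.png

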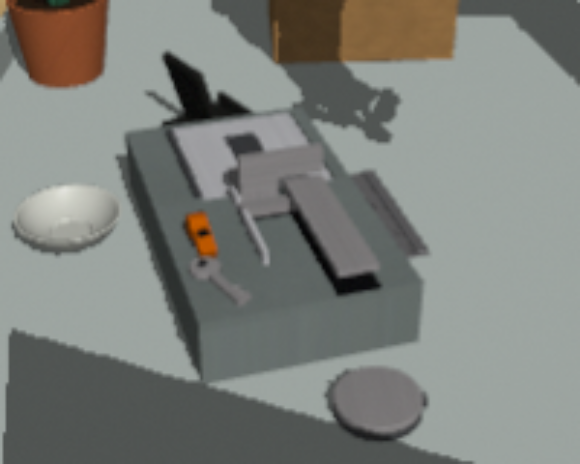

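View pics/top2.png

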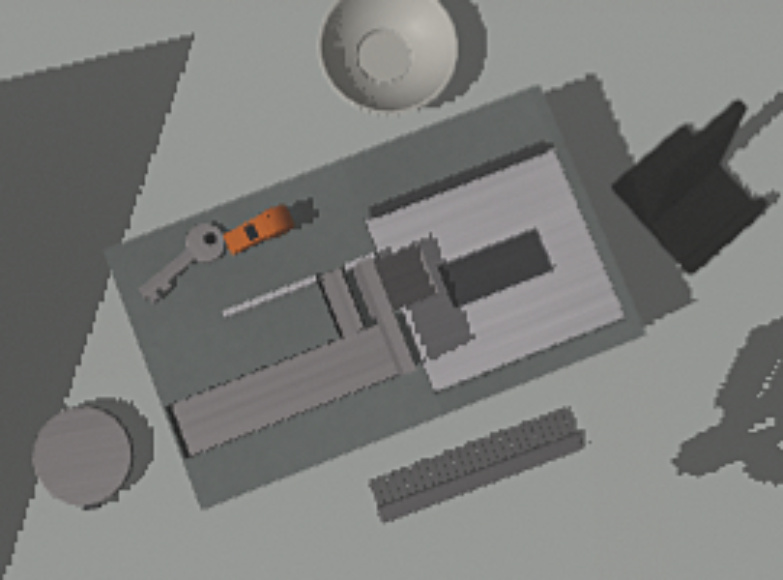

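Both pictures show the flap shut, the bolt over it (side view around (280,175), top view around (400,290)), and the tab at the end of the raised bar. The key, whistle, comb, compact, stand and dish lie where they were. In numbers, the bar is at 80 mm, the cross-piece is up at 70 mm, and the tab rear is at local y ≈ 9.5, so the bolt is home.

```bash
python3 -c "
from cell import arm
print(arm.close_job())"
```

```text
the job is handed in; nothing more can be done
None
```

The letter box is shut and the job handed in at about 15 s: the flap is flush, the bolt is home over it, the bar has sprung fully up to lock it, and the loose things look undisturbed.

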